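File a handbook and close up the rack's book stop

TASK

File the loose handbook in the desk rack with the other two. Press the thumb pad of the sliding book stop to lift its tooth out of the ladder, slide the stop back to make room, and stand the handbook upright on the rack floor between the row and the stop, in line with the others; then bring the stop up again in the same way to the closest notch that the row of three allows and let the tooth drop fully in. The books must not fall over, and the other things on the desk stay where they are.

Things in the scene. Friction and masses are not known exactly. Their poses are not given: they have to be found in the camera images.
- book_rack: grey steel desk book rack, fixed. Origin: centre of its underside; z up, y along it, x to its back. Floor 16 above the origin, 300 long (y -150 to 150), 130 deep (x +-65), low rail 22 high along the back, front open. End plate at the +y end: inner side at y = 142, top 107 up. Two handbooks stand against it. A 24 wide slot with steel rungs 12 apart runs down the middle (x = 0).
- book_stop (a joint): slide of the book stop, m, growing towards the rack's -y end, at most 0.112. Its face (104 wide, top 85 above the underside) is at rack y = 0.081 - value. Its tooth drops between the rungs at 0, 0.012, 0.024 ... 0.108 (1.5 mm of play) and locks it both ways; with the tooth lifted it slides freely (1 or 2 N) and pushes along the books before it.
- stop_lever (a joint): angle of the stop's rocker lever, rad: 0 = tooth fully down in a notch, 0.30 = pad pressed fully down. The tooth is clear of the rungs from about 0.22 on. A spring drops the tooth when the pad is let go; 0.08 or more with the pad free means that the tooth rests on a rung, not in a notch.
- thumb_pad (a point): centre of the top of the lever's black thumb pad: 57 above the rack's underside with the tooth down, at rack x = 0, 90 towards -y from the stop's face. Pad 38 (x) by 46 (y), with a rib 7 high at each y end, 39 free between them, by which a fingertip can push it along the rack either way. Pressing takes 3 N at first, 6 N at the end; tooth clear after 10 of its 13 mm of travel.
- stop_face (a point): middle of the stop's face, which touches the books (51 above the rack's underside)
- handbook_c_mid (a point): centre of the loose handbook that is to be filed, standing upright on the bench at the right of the rack: cloth-bound, 36 thick (its y), 115 deep (its x, spine to -x), 105 tall (z up), 0.2 to 0.4 kg
- handbook_a_mid (a point): centre of the handbook standing next to the end plate in the rack: 30 thick (y), 115 deep (x), 105 tall
- handbook_b_mid (a point): centre of the second handbook in the rack, beside the first: 26 thick (y), 115 deep (x), 105 tall
- mug_at (a point): white mug with a handle, 92 across, 127 over the handle, 95 tall, to the right of the loose handbook; 47 above its foot
- stamp_at (a point): wooden stamp, 28x44, 80 tall, standing behind the loose handbook; half-way up
- pen_at (a point): middle of a pen, 139 long, 10 thick, lying in front of the loose handbook
- charger_at (a point): red and black battery charger block, 58x62, 81 tall, standing beside the rack's right end; half-way up
- stapler_at (a point): stapler, 135x34, 41 tall, lying behind the rack; half-way up
Things that resemble listed ones, but are neither listed nor needed, are in the scene too. Leave any purple look-alike of the part that bears handbook_a_mid alone.

How it is judged:
By the outcome, as a careful person would: the job done as asked, in the order asked, and still so for the second after the job is handed in, with the robot touching nothing.
It also fails if it takes over 72 s, if anything falls off the work surface, if the arm or the gripper's body presses on something with over 40 N, if the wrist force passes 120 N, or if a joint passes its speed limit or range.

ROBOT

A 6-joint arm with a two-finger parallel gripper is mounted at the origin on a cart in front of the work surface, level with it; the furniture and walls round the work are solid. World frame = base frame: x ahead of the robot, y to its left, z up, the work surface at z = 0. Lengths are in m, angles in degrees, forces in N, time in s.
With the tool pointing down it reaches from about 0.3 to 0.85 m from the base axis. Payload 5.4 kg.
Tool frame: the origin (TCP) lies at the very end of the fingers, on their centre line; the grasp point (between the pads) lies 19 mm behind it (grasp_offset is the distance from the TCP to the grasp point, in m); z points along the fingers, y is the line along which they close (so a half turn about z gives the same grasp; the last joint's range is limited). The gripper opens to 85 mm and grips with 20 to 120 N. Pads are 22 mm wide; open, the fingers measure 114 mm over their backs; the gripper's body (76 mm by 85 mm) begins 54 mm behind the grasp point. The pads swing forward as they close: fully open they stand 13 mm farther back than shut.
Start: joints at [-12.038, 9.076, 91.501, -0, 79.423, -12.038], TCP at [0.575, -0, 0.231] pointing down, gripper open.
Joint ranges: [-166.64, 166.64], [-54.1, 131.32], [10.49, 154.53], [-73.88, 253.88], [9.74, 151.15], [-171.62, 171.62]. Speed limits (degrees/s): [147.25, 147.25, 180, 180, 180, 180].

INTERFACE

Orientations are given as [roll, pitch, yaw] about the fixed x, y, z axes, in that order (R = Rz(yaw) Ry(pitch) Rx(roll)).
In Python, from rig import * gives the robot as it stands. The module is installed in compiled form; this text tells all that it offers.
- The arm moves only by the tool apply_moves, never from a script. Its argument "targets" is a list of rows, each a list of 3 entries, a list of its own where there are three numbers: the opening, from -1 (shut) to 1 (fully open), then the shift along the tool's x, y, z in mm, then the turn about the tool's z in rad. A call has exactly 8 rows; each row is the pose to reach, as a shift and turn from the pose commanded when the call began, along the tool's axes at that moment; what a row does not reach only later rows make up. A row lasts 1/12 s, in which the tool goes at most 41.7 mm and 7.16 degrees, less where a joint would pass 70% of its speed; a pose out of reach is approached as far as the arm can. A call with a gripper value outside its range is refused whole. The fingers move at their own pace and stop on an object; "grip_force" is the grip in N (left out, the last holds). Time passes only in rows, so rows that repeat a pose let the fingers close, or fill a call up. It gives the time, the measured TCP pose, the force, the opening and the grip force at its end, in the units of the state.
- read_state(): the state, without advancing time (a new reading comes with each control period).
- snapshot(name): name is "scene" or "side" or "wrist"; returns the picture (480x640x3 uint8, blue, green, red); there is no depth.
- camera_info(name): a dict with "fov_y" (degrees; the focal length in pixels is half the picture's height over the tangent of half this angle, whatever the lens; pixels are square), "cx", "cy" (the principal point, pixels), "k1" (the pictures are not rectified: a ray, as slopes to the right and down, at radius r is drawn at 1 + k1 r^2 times it, then the intrinsics apply), "world_to_cam" (4x4, takes a point from world to camera coordinates); the wrist camera has in their place "tool_from_camera" (4x4, takes a point from camera to tool coordinates, whose origin is the TCP and whose axes are the flange's). Camera axes: x right, y up, looking along -z (the intrinsics and any distortion apply to the point x, -y, -z); pixel columns grow to the right and rows downward; lengths in m; the calibration is good to about 2 mm. A picture is of the moment at which its call begins: read the wrist's pose just before it. camera_info takes no time and is no camera call.
- sign_off(): hands the job in; it is judged then, once.
The state is a dict: "time": time; "q": joint angles; "joint_vel": joint speeds; "joint_torque": joint torques, N m; "tool_pos": TCP position; "tcp_rot": TCP orientation; "contact_force": force on the tool from outside, world axes, zero at the start; "moment": the same for the moment, N m; "opening": finger opening in m; "finger_force": force on a finger pad.
Only numpy, scipy, OpenCV 4.12 (cv2) and the standard library are available. Lean on these libraries where they do the work, as an engineer would, in place of code of your own. Each camera call takes 0.05 s, during which the arm holds its last target. There are 200 camera calls.

## Working session

There is one attempt and no reset: what is moved stays moved. The work goes in short steps, Python scripts to look and compute and a tool call to move; the robot and the scene stay as the last step left them, time stands still between calls to the robot, and variables do not carry over. Pictures are saved under pics/ and viewed, at most 10 in all, crops included, and the job is handed in when it is done.

Besides the shell and the picture viewer there is one more tool, called after "Emit:" as name(argument=value, ...) on one line, values as JSON. apply_moves: Moves the arm, as the interface text tells. Its arguments: {"type":"object","properties":{"targets":{"type":"array"},"grip_force":{"type":"number"}},"required":["targets"]}

```bash
mkdir -p pics; python3 - <<'E'
from rig import *
import cv2,numpy as np
s=read_state();print(s)
for n in("scene","side","wrist"):
    cv2.imwrite(f"pics/{n}0.png",snapshot(n));c=camera_info(n);print(n,{k:(np.round(v,4).tolist()) for k,v in c.items()})
E
```

```text
{'time': 0.0, 'q': array([-1.20397160e+01,  9.11206242e+00,  9.15723522e+01, -1.57789250e-03,
        7.94214192e+01, -1.20390420e+01]), 'joint_vel': array([-0.03429574, -0.01807432,  0.02064972,  0.03057386, -0.03053453,
        0.03468107]), 'joint_torque': array([ 1.96016467e-04, -3.96006632e+01, -3.31426942e+01, -2.07608541e-04,
        8.36965773e-03, -3.09808388e-05]), 'tool_pos': array([5.74407406e-01, 7.79976339e-05, 2.30321083e-01]), 'tcp_rot': array([-1.79896170e+02, -2.05581854e-02,  8.99995985e+01]), 'contact_force': array([0.35503916, 0.03302596, 1.04430226]), 'moment': array([ 0.00992115,  0.0069567 , -0.00175819]), 'finger_force': 0.0, 'opening': 0.08550217687610571}
scene {'fov_y': 57.649, 'cx': 324.3363, 'cy': 233.2912, 'k1': -0.0213, 'world_to_cam': [[0.6314, -0.7753, 0.0141, -0.378], [0.5676, 0.4745, 0.6728, -0.2984], [-0.5284, -0.4168, 0.7397, -0.8852], [0.0, 0.0, 0.0, 1.0]]}
side {'fov_y': 52.0452, 'cx': 324.9471, 'cy': 242.478, 'k1': 0.0293, 'world_to_cam': [[0.914, -0.4058, -0.0024, -0.4874], [0.2781, 0.6221, 0.7319, -0.144], [-0.2955, -0.6696, 0.6814, -1.2235], [0.0, 0.0, 0.0, 1.0]]}
wrist {'fov_y': 62.9391, 'cx': 324.5753, 'cy': 240.9313, 'k1': -0.0336, 'tool_from_camera': [[-0.0009, 0.9452, 0.3266, 0.0847], [1.0, 0.0011, -0.0007, 0.001], [-0.001, 0.3266, -0.9452, -0.1429], [0.0, 0.0, 0.0, 1.0]]}
```

View pics/scene0.png

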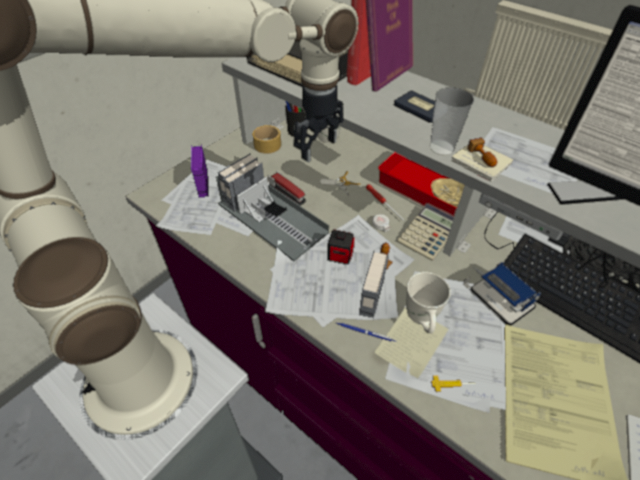

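View pics/side0.png

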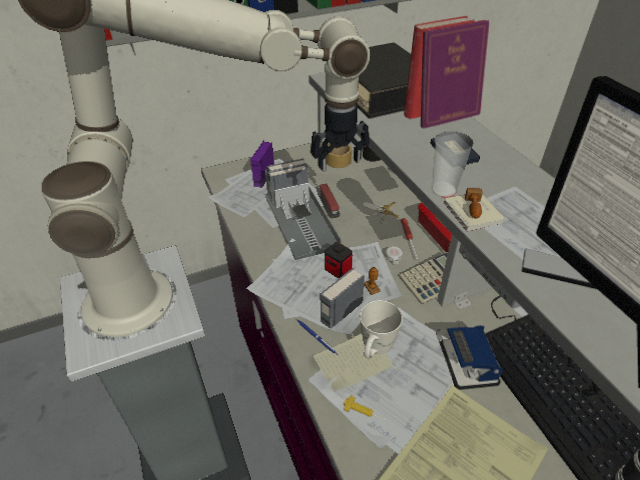

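The scene view shows the rack at about (270,215), the loose grey handbook at (375,280), the mug (427,295), charger (341,247), stamp (384,250) and pen (366,330). The purple look-alike is at (200,170). In the side view the handbook is at (342,297) and the rack at (300,215). I'll enlarge both views for measuring.

```bash
python3 - <<'E'
import cv2,numpy as np
a=cv2.imread("pics/scene0.png")[140:340,190:410]; b=cv2.imread("pics/side0.png")[140:340,240:420]
f=lambda i:cv2.resize(i,None,fx=3,fy=3,interpolation=cv2.INTER_CUBIC)
a=cv2.resize(a,None,fx=2,fy=2,interpolation=cv2.INTER_CUBIC)
cv2.imwrite("pics/a1.png",f(cv2.imread("pics/scene0.png")[145:325,190:455])[:, :795]); cv2.imwrite("pics/b1.png",f(cv2.imread("pics/side0.png")[140:340,240:420]))
E
```

```text
(no output)
```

View pics/a1.png

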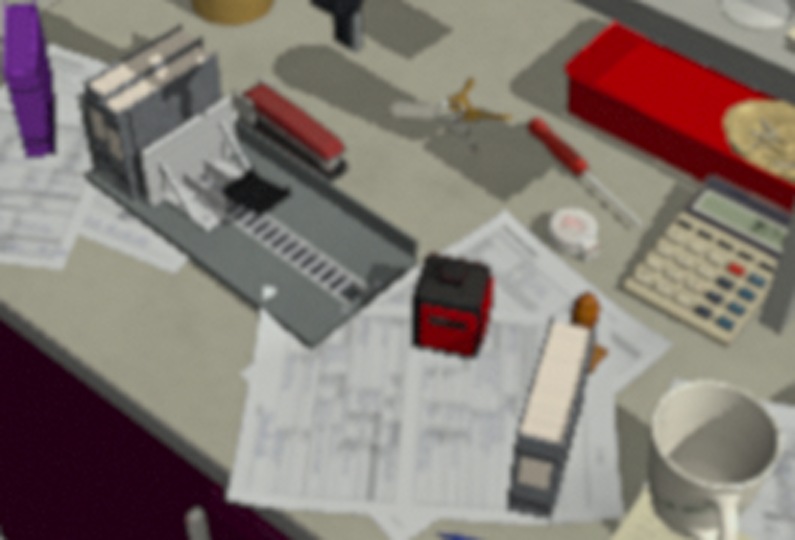

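View pics/b1.png

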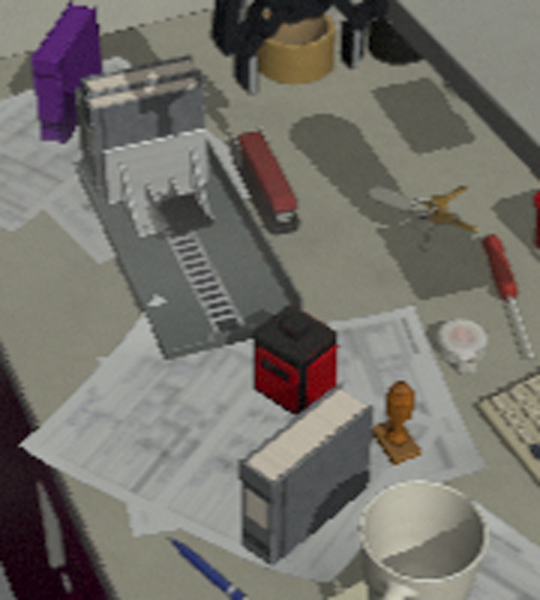

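```bash
cat > h.py <<'E'
from rig import *
import cv2,numpy as np
from scipy.optimize import least_squares
def proj(n,P,T=None):
    c=camera_info(n);P=np.atleast_2d(P)
    if n=="wrist": W=np.linalg.inv(T@np.array(c["tool_from_camera"]))
    else: W=np.array(c["world_to_cam"])
    p=P@W[:3,:3].T+W[:3,3]; s=np.c_[p[:,0],-p[:,1]]/-p[:,2:]
    s=s*(1+c["k1"]*(s**2).sum(1,keepdims=True)); f=240/np.tan(np.radians(c["fov_y"]/2))
    return s*f+[c["cx"],c["cy"]]
def toolT():
    from scipy.spatial.transform import Rotation as R
    s=read_state();T=np.eye(4);T[:3,:3]=R.from_euler("xyz",s["tcp_rot"],degrees=True).as_matrix();T[:3,3]=s["tool_pos"];return T
def place(p,L):
    c,s=np.cos(p[2]),np.sin(p[2]);L=np.atleast_2d(L);return np.c_[p[0]+c*L[:,0]-s*L[:,1],p[1]+s*L[:,0]+c*L[:,1],L[:,2]]
def fit(obs,x0,T=None):
    # obs: list (cam, local xyz m, px)
    def r(p):return np.concatenate([(proj(n,place(p,l),T)[0]-px) for n,l,px in obs])
    o=least_squares(r,x0,loss="soft_l1",f_scale=2);return o.x,r(o.x).reshape(-1,2)
E
cat > m.py <<'E'
from h import *
A=lambda u,v:(190+u/3,145+v/3)
B=lambda u,v:(240+u/3,140+v/3)
z=.105;x=.0575;y=.018
book=[("scene",(-x,y,z),A(520,434)),("scene",(-x,-y,z),A(562,441)),("scene",(-x,y,0),A(510,508)),("scene",(-x,-y,0),A(548,515)),("scene",(x,y,z),A(554,321)),("scene",(x,-y,z),A(597,325)),
("side",(-x,y,z),B(239,463)),("side",(-x,-y,z),B(274,479)),("side",(-x,y,0),B(243,549)),("side",(-x,-y,0),B(274,562)),("side",(x,y,z),B(335,390)),("side",(x,-y,z),B(372,406))]
p,r=fit(book,[.5,-.3,0]);print("C",p[:2],np.degrees(p[2]));print(r.round(1).tolist())
rack=[("scene",(-.065,-.15,.016),A(308,340)),("side",(-.065,-.15,.016),B(165,352)),("scene",(-.065,.15,.016),A(88,176)),("scene",(-.065,-.15,0),A(308,347)),
("side",(-.065,.15,.016),B(82,163)),("scene",(.065,-.15,.038),A(415,243)),("side",(.065,-.15,.038),B(299,297))]
q,r=fit(rack,[.5,0.1,0]);print("R",q[:2],np.degrees(q[2]));print(r.round(1).tolist())
# stop value, from face top corners
st=[("scene",(-.052,0,.085),A(143,153)),("scene",(.052,0,.085),A(232,97)),("side",(-.052,0,.085),B(107,148)),("side",(.052,0,.085),B(206,131))]
def rs(v):return np.concatenate([proj(n,place(q,(l[0],.081-v[0],l[2])))[0]-px for n,l,px in st])
o=least_squares(rs,[.03]);print("stop",o.x,o.fun.round(1))
pd=[("scene",A(256,193)),("side",B(184,212))]
for n,px in pd:
    o=least_squares(lambda v:proj(n,place(q,(v[1],v[0],.057)))[0]-px,[0,0]);print("pad y,x",o.x)
for nm,h,s1,s2 in [("charger",.081,A(453,278),B(297,333)),("mugtop",.095,A(715,435),B(425,530))]:
    for n,px in(("scene",s1),("side",s2)):
        o=least_squares(lambda v:proj(n,[v[0],v[1],h])[0]-px,[.5,0]);print(nm,o.x)
for nm,h,s1,s2 in [("stampbase",.0,A(592,362),B(398,445)),("stapler",.041,A(295,125),B(265,170)),("purple",.1,A(25,40),B(70,40))]:
    for n,px in(("scene",s1),("side",s2)):
        o=least_squares(lambda v:proj(n,[v[0],v[1],h])[0]-px,[.5,0]);print(nm,o.x)
E
python3 m.py
```

```text
C [ 0.4674625  -0.25033132] 22.37637201599796
[[-1.5, -0.4], [1.3, 1.5], [-1.7, 1.5], [1.0, 3.3], [-1.0, -2.6], [0.2, -0.3], [0.1, -1.5], [0.2, 1.7], [-0.8, -1.0], [-0.1, 3.2], [2.0, -3.8], [1.3, -1.5]]
R [0.50331633 0.10562937] -4.3050028851038835
[[0.4, 0.6], [-0.4, -0.7], [-0.5, -2.9], [0.6, 2.3], [-1.3, -1.9], [0.6, -0.5], [0.5, 0.4]]
stop [0.01649081] [ 0.9 -1.2  1.2 -1.1  0.3 -0.1  1.6 -1.6]
pad y,x [-0.02146389 -0.00369656]
pad y,x [-0.01992614 -0.00321318]
charger [ 0.51205443 -0.1206296 ]
charger [ 0.51506906 -0.12852584]
mugtop [ 0.50293494 -0.36261651]
mugtop [ 0.50596513 -0.3644521 ]
stampbase [ 0.57151486 -0.2259094 ]
stampbase [ 0.57206211 -0.21176259]
stapler [0.59847742 0.13110939]
stapler [0.60328411 0.13255523]
purple [0.47757454 0.35586691]
purple [0.47754464 0.34495478]
```

Candidates for the handbook: the grey book at scene (375,280), upright, 36 thick and alone. The purple book at (200,170) and the shelf books at (390,40) are look-alikes and stay out of it. The crops confirm the grey one. The stop is near notch 0.012 and the pad near world (0.502, 0.085, 0.057). I'll hover shut above the pad first.

Emit:
apply_moves(targets=[[-1,[20,-20,20],0.03],[-1,[45,-40,45],0.075],[-1,[65,-60,70],0.075],[-1,[80,-70,95],0.075],[-1,[84,-73,105],0.075],[-1,[84,-73,105],0.075],[-1,[84,-73,105],0.075],[-1,[84,-73,105],0.075]], grip_force=40)

```text
time: 0.82
tool_pos: [0.5042, 0.083, 0.1282]
tcp_rot: [179.8, 0.0, 85.7]
contact_force: [-0.2, -0.0, 0.1]
opening: 0.0
finger_force: 0.0
```

```bash
python3 - <<'E'
from h import *
T=toolT();print(T.round(4).tolist(),read_state()["contact_force"]);i=snapshot("wrist")
np.save("T1.npy",T)
q=[.5033,.1056,np.radians(-4.3)]
for v in (.012,):
    L=[(0,-.009,.057),(-.019,-.032,.057),(.019,-.032,.057),(-.019,.014,.057),(.019,.014,.057),(-.052,.069,.085),(.052,.069,.085)]
    for p in proj("wrist",place(q,[(a,b-.0,c) if k>4 else (a,b-.012,c) for k,(a,b,c) in enumerate(L)]),T): print(p.round(1)); cv2.circle(i,tuple(int(t) for t in p.round()),2,(0,255,0),-1)
cv2.imwrite("pics/w1.png",i)
E
```

```text
[[0.0757, 0.9971, 0.0037, 0.5042], [0.9971, -0.0757, -0.0006, 0.083], [-0.0003, 0.0038, -1.0, 0.1282], [0.0, 0.0, 0.0, 1.0]] [-0.16177943 -0.01184651  0.0784842 ]
[317.8 256. ]
[286.7 291.6]
[349.4 291.3]
[283.9 218.3]
[351.  218.1]
[199.1  91.1]
[432.   90.6]
```

View pics/w1.png

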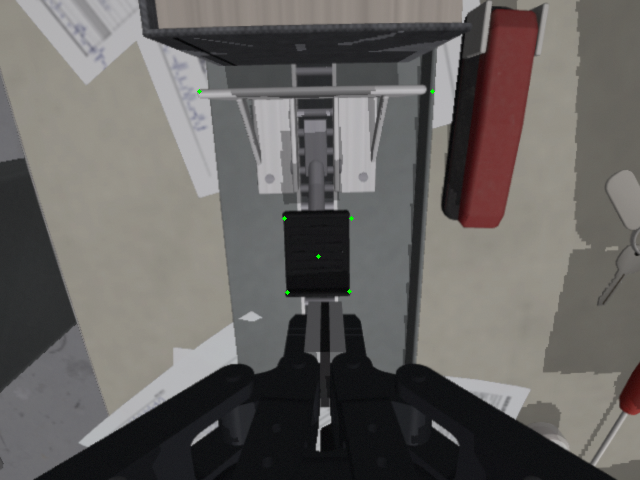

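The wrist view matches the predicted rack and stop pose: pad centre at (318,256), face top edge at row 91. That confirms the 0.012 notch. Pressing now.

Emit:
apply_moves(targets=[[-1,[1,-2,20],0],[-1,[1,-2,40],0],[-1,[1,-2,55],0],[-1,[1,-2,63],0],[-1,[1,-2,69],0],[-1,[1,-2,74],0],[-1,[1,-2,78],0],[-1,[1,-2,81],0]])

```text
time: 1.53
tool_pos: [0.5017, 0.0849, 0.0464]
tcp_rot: [179.8, -0.0, 85.7]
contact_force: [0.4, -0.5, 4.0]
opening: 0.0002
finger_force: 2.4
```

Emit:
apply_moves(targets=[[-1,[0,0,2],0],[-1,[0,0,2],0],[-1,[-4,0,2],0],[-1,[-10,0,2],0],[-1,[-18,0,2],0],[-1,[-26,0,2],0],[-1,[-34,0,2],0],[-1,[-42,0,2],0]])

```text
time: 2.2
tool_pos: [0.497, 0.0422, 0.0434]
tcp_rot: [180.0, -0.0, 85.7]
contact_force: [3.2, 0.7, 3.4]
opening: -0.0002
finger_force: 2.0
```

Emit:
apply_moves(targets=[[-1,[-8,0,0],0],[-1,[-16,0,0],0],[-1,[-24,0,0],0],[-1,[-32,0,0],0],[-1,[-40,0,0],0],[-1,[-48,0,0],0],[-1,[-54,0,0],0],[-1,[-58,0,0],0]])

```text
time: 2.87
tool_pos: [0.4926, -0.0155, 0.0433]
tcp_rot: [180.0, 0.0, 85.7]
contact_force: [3.2, 0.2, 4.3]
opening: -0.0001
finger_force: 2.1
```

```bash
python3 - <<'E'
from h import *
print(read_state()["contact_force"]);T=toolT();i=snapshot("wrist");print(T[:3,3])
q=[.5033,.1056,np.radians(-4.3)]
for v in (.096,.102,.108):
    print(v,proj("wrist",place(q,[(-.052,.081-v,.085),(.052,.081-v,.085)]),T).round(1).tolist())
cv2.imwrite("pics/w2.png",i)
E
```

```text
[3.15310763 0.15173205 4.31925477]
[ 0.49258321 -0.01547768  0.04334236]
0.096 [[101.9, 9.7], [551.0, 9.3]]
0.102 [[106.0, 38.0], [546.9, 37.5]]
0.108 [[110.0, 65.3], [542.9, 64.8]]
```

View pics/w2.png

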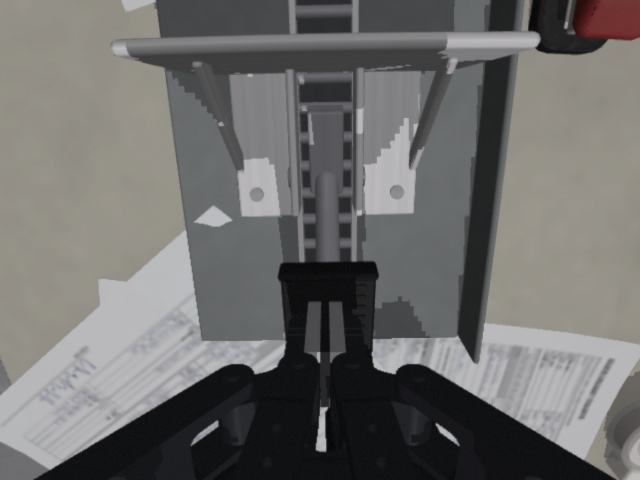

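The stop has slid to about 0.102 (top edge at row 35), free of the books. I'll go 6 mm further to the 0.108 notch and release.

Emit:
apply_moves(targets=[[-1,[-3,0,0],0],[-1,[-6,0,0],0],[-1,[-6,0,0],0],[-1,[-6,0,-8],0],[-1,[-6,0,-16],0],[-1,[-6,0,-40],0],[-1,[-6,0,-80],0],[-1,[-6,0,-120],0]])

```text
time: 3.58
tool_pos: [0.4892, -0.0196, 0.1628]
tcp_rot: [-179.6, -0.1, 85.7]
contact_force: [1.4, 0.3, 0.5]
opening: -0.0001
finger_force: 0.0
```

```bash
python3 - <<'E'
from h import *
T=toolT();i=snapshot("wrist");print(T.round(4).tolist())
q=[.5033,.1056,np.radians(-4.3)]
for v in (.102,.108,.114):
    print(v,proj("wrist",place(q,[(-.052,.081-v,.085),(.052,.081-v,.085),(0,-.009-v,.064)]),T).round(1).tolist())
cv2.imwrite("pics/w3.png",i); cv2.imwrite("pics/side3.png",snapshot("side"))
E
```

```text
[[0.0744, 0.9972, -0.007, 0.4892], [0.9972, -0.0744, 0.0017, -0.0196], [0.0011, -0.0071, -1.0, 0.1628], [0.0, 0.0, 0.0, 1.0]]
0.102 [[232.6, 66.0], [432.5, 66.0], [331.2, 221.0]]
0.108 [[233.4, 78.3], [431.5, 78.3], [331.1, 230.0]]
0.114 [[234.2, 90.4], [430.6, 90.4], [331.1, 238.8]]
```

View pics/w3.png

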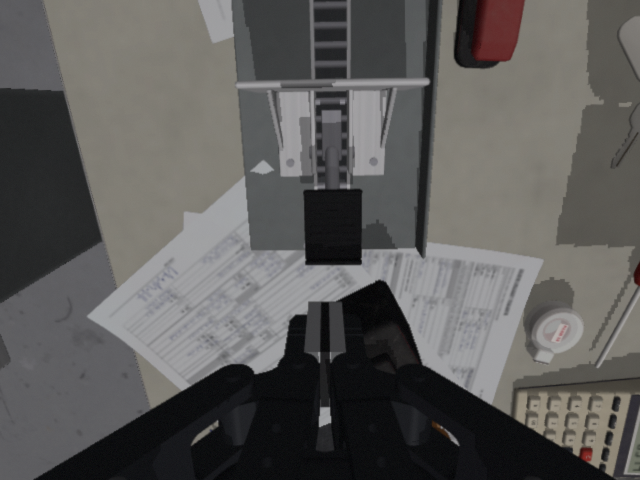

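The stop sits at 0.108, lever free (face edge about row 80, pad at (333,227)). Next, over the handbook.

Emit:
apply_moves(targets=[[0.5,[-25,0,-5],0.12],[0.5,[-55,0,-5],0.24],[0.5,[-85,-1,-5],0.36],[0.5,[-115,-2,-5],0.48],[0.5,[-145,-3,-5],0.6],[0.5,[-175,-4,-5],0.72],[0.5,[-205,-4,-5],0.84],[0.5,[-225,-4,-5],0.96]])

```text
time: 4.35
tool_pos: [0.4697, -0.2461, 0.1675]
tcp_rot: [-179.9, 0.1, 30.3]
contact_force: [-0.4, -1.2, 0.1]
opening: 0.0635
finger_force: 0.0
```

```bash
python3 - <<'E'
from h import *
T=toolT();i=snapshot("wrist");print(T.round(4).tolist(),read_state()["tcp_rot"])
p=[.46746,-.25033,np.radians(22.376)]
for u in proj("wrist",place(p,[(a,b,.105) for a,b in((-.0575,.018),(-.0575,-.018),(.0575,-.018),(.0575,.018))]),T):
    print(u.round(1)); cv2.circle(i,tuple(int(t) for t in u.round()),2,(0,255,0),-1)
cv2.imwrite("pics/w4.png",i)
E
```

```text
[[0.8634, 0.5046, -0.0027, 0.4697], [0.5046, -0.8634, 0.0011, -0.2461], [-0.0018, -0.0023, -1.0, 0.1675], [0.0, 0.0, 0.0, 1.0]] [-1.79996104e+02  1.53465148e-01  2.98718244e+01]
[287.  352.8]
[344.7 359.6]
[378.4 176.2]
[310.3 166.7]
```

View pics/w4.png

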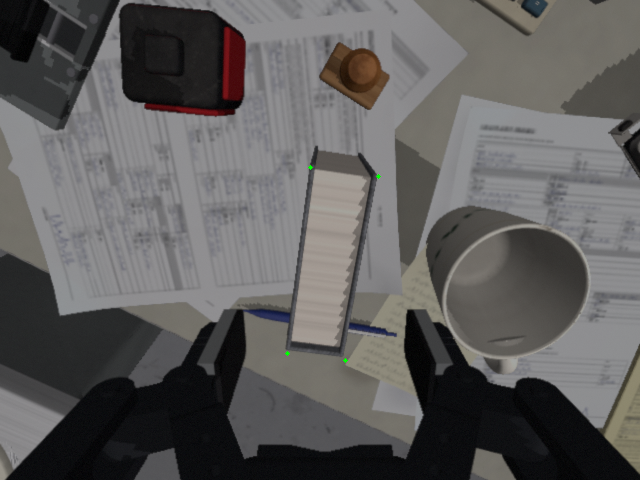

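The handbook's top corners (289,347), (343,354), (311,165) and (377,174) fall within about 5 px of prediction. The fingers straddle it, and the mug at (510,290) is clear. Descending to grasp.

Emit:
apply_moves(targets=[[0.5,[-2,3,0],0.12],[0.5,[-2,3,10],0.14],[0.5,[-2,3,35],0.14],[0.5,[-2,3,60],0.14],[0.5,[-2,3,80],0.14],[0.5,[-2,3,90],0.14],[0.5,[-2,3,92],0.14],[0.5,[-2,3,92],0.14]])

```text
time: 5.07
tool_pos: [0.4705, -0.2473, 0.0755]
tcp_rot: [-179.9, 0.1, 22.8]
contact_force: [0.5, -0.1, 0.8]
opening: 0.064
finger_force: 0.0
```

Emit:
apply_moves(targets=[[-0.3,[0,0,0],0],[-0.4,[0,0,0],0],[-0.5,[0,0,0],0],[-0.5,[0,0,0],0],[-0.5,[0,0,0],0],[-0.5,[0,0,0],0],[-0.5,[0,0,0],0],[-0.5,[0,0,0],0]], grip_force=50)

```text
time: 5.73
tool_pos: [0.4721, -0.2488, 0.078]
tcp_rot: [179.9, -0.1, 22.7]
contact_force: [0.1, 2.2, 5.5]
opening: 0.0356
finger_force: 51.1
```

Emit:
apply_moves(targets=[[-0.5,[0,0,-5],0],[-0.5,[0,0,-20],0],[-0.5,[0,0,-45],0],[-0.5,[0,0,-75],0],[-0.5,[0,0,-105],0],[-0.5,[0,0,-130],0],[-0.5,[0,0,-147],0],[-0.5,[0,0,-150],0]])

```text
time: 6.4
tool_pos: [0.4724, -0.2494, 0.2301]
tcp_rot: [179.7, -0.2, 22.7]
contact_force: [0.4, -0.9, -3.2]
opening: 0.0351
finger_force: 50.9
```

```bash
python3 - <<'E'
from h import *
q=[.5033,.1056,np.radians(-4.3)]
T=np.load("T1.npy")
for px in((143,30),(467,27)):
    print("B",least_squares(lambda v:proj("wrist",place(q,(v[0],v[1],.121)),T)[0]-px,[0,.08]).x)
i=cv2.imread("pics/w1.png")
# precise edges: print row profile at row 26..34
for r in(24,32):
    g=i[r,:,:].astype(int).sum(1); print(r,g[130:160].tolist(),g[450:480].tolist())
T=toolT();print(T.round(4).tolist(),read_state()["contact_force"],read_state()["opening"])
cv2.imwrite("pics/w5.png",snapshot("wrist"))
E
```

```text
B [-0.06014873  0.08860793]
B [0.05195307 0.08925834]
24 [536, 537, 537, 538, 539, 538, 539, 538, 538, 539, 526, 410, 224, 194, 201, 206, 215, 217, 194, 157, 140, 136, 129, 134, 140, 129, 129, 178, 327, 392] [201, 230, 242, 234, 214, 207, 207, 215, 226, 244, 247, 238, 219, 210, 209, 209, 212, 216, 216, 211, 203, 186, 167, 162, 165, 165, 165, 161, 161, 158]
32 [539, 539, 538, 539, 538, 539, 538, 537, 539, 541, 536, 524, 365, 230, 216, 224, 238, 253, 253, 237, 234, 226, 219, 212, 216, 225, 227, 212, 203, 200] [113, 105, 103, 105, 116, 109, 112, 109, 106, 106, 108, 104, 102, 103, 106, 128, 135, 149, 161, 164, 165, 166, 160, 163, 162, 163, 158, 156, 160, 159]
[[0.9227, 0.3856, 0.0047, 0.4724], [0.3856, -0.9226, -0.0043, -0.2494], [0.0027, 0.0058, -1.0, 0.2301], [0.0, 0.0, 0.0, 1.0]] [ 0.38467161 -0.88939175 -3.20805267] 0.035123674086462914
```

Emit:
apply_moves(targets=[[-0.5,[5,-10,0],0],[-0.5,[15,-30,0],0],[-0.5,[28,-55,0],0],[-0.5,[42,-82,0],0],[-0.5,[56,-109,0],0],[-0.5,[70,-136,0],0],[-0.5,[82,-158,0],0],[-0.5,[90,-174,0],0]])

```text
time: 7.12
tool_pos: [0.4854, -0.0496, 0.2235]
tcp_rot: [-179.8, 0.2, 22.8]
contact_force: [0.2, -0.0, -4.0]
opening: 0.0349
finger_force: 51.0
```

Emit:
apply_moves(targets=[[-0.5,[11,-22,0],0.03],[-0.5,[25,-49,0],0.1],[-0.5,[39,-76,0],0.2],[-0.5,[53,-103,0],0.3],[-0.5,[67,-130,0],0.4],[-0.5,[80,-156,0],0.45],[-0.5,[88,-170,0],0.47],[-0.5,[90,-174,0],0.47]])

```text
time: 7.78
tool_pos: [0.5009, 0.1453, 0.2235]
tcp_rot: [-180.0, 0.3, -4.1]
contact_force: [0.5, 0.1, -4.1]
opening: 0.035
finger_force: 51.2
```

```bash
python3 - <<'E'
from h import *
q=[.5033,.1056,np.radians(-4.3)]
T=toolT();print(T.round(4).tolist(),read_state()["tcp_rot"])
d=T[:2,3]-q[:2];c,s=np.cos(q[2]),np.sin(q[2]);print("rack xy",c*d[0]+s*d[1],-s*d[0]+c*d[1])
i=snapshot("wrist");cv2.imwrite("pics/w6r.png",i)
for L in [(-.0615,.086,.121),(.0535,.086,.121),(-.0615,.142,.121),(.0535,.142,.121),(-.052,-.027,.085),(.052,-.027,.085),(.065,.142,.107)]:
    u=proj("wrist",place(q,L),T)[0];cv2.circle(i,tuple(int(t) for t in u.round()),2,(0,255,0),-1)
# held book top, assuming centre at tool (x=-.002,y=0), top at tool z=-.030
for a,b in((-.0595,.018),(-.0595,-.018),(.0555,-.018),(.0555,.018)):
    P=(T@np.array([a,b,-.030,1]))[:3];u=proj("wrist",P,T)[0];cv2.circle(i,tuple(int(t) for t in u.round()),2,(0,0,255),-1)
cv2.imwrite("pics/w6.png",i)
E
```

```text
[[0.9974, -0.0714, -0.0049, 0.5009], [-0.0714, -0.9975, 0.001, 0.1453], [-0.005, -0.0007, -1.0, 0.2235], [0.0, 0.0, 0.0, 1.0]] [-179.96231157    0.28414228   -4.09178191]
rack xy -0.005323522131562697 0.039397653503843354
```

View pics/w6.png

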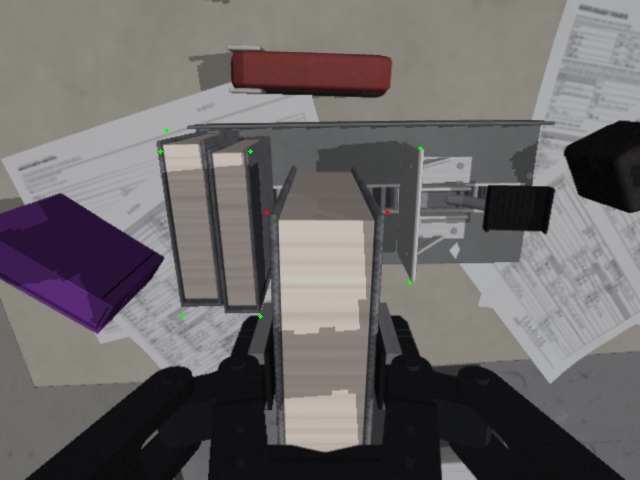

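The held book hangs square. The row at (190–260, 138–308) and the stop face at column 415 agree with the model. I'll get the row's depth position from edge profiles before lowering.

```bash
python3 - <<'E'
from h import *
q=[.5033,.1056,np.radians(-4.3)]
i=cv2.imread("pics/w6r.png").astype(float).sum(2)
def prof(c,r0,r1,vert=True):
    p=i[r0:r1,c-1:c+2].mean(1) if vert else i[c-1:c+2,r0:r1].mean(0); g=np.diff(p,1); return [(r0+k,int(g[k])) for k in range(len(g)) if abs(g[k])>45]
for c in(182,196,232,245):print("col",c,prof(c,115,180),prof(c,285,330))
print("railcol",[(c,prof(c,112,136)) for c in(320,480)]);print("frontedge",[(c,prof(c,250,280)) for c in(470,500)])
for c in(413,415,417):print("stop",c,prof(c,135,160),prof(c,270,295))
s=read_state();T=toolT()
T[:3,:3]=cv2.Rodrigues(np.zeros(3))[0]@T[:3,:3]
for nm,L in dict(railtopback=(.065,-.05,.038),railtopin=(.062,-.05,.038),front=(-.065,-.06,.016),stopb=(.052,-.027,.085),stopf=(-.052,-.027,.085),Bb=(.0575,.1,.121),Bf=(-.0575,.1,.121),Ab=(.0575,.127,.121),Af=(-.0575,.127,.121)).items():print(nm,proj("wrist",place(q,L),T)[0].round(1))
E
```

```text
col 182 [(134, -168), (135, -96), (139, 91), (143, 110), (144, 110), (169, -73), (170, -47)] [(306, 117)]
col 196 [(123, -166), (124, -92), (125, 45), (128, 53), (131, -66), (136, 56), (143, 154), (144, 65), (168, -92)] [(297, -86), (298, -99), (305, 87), (306, 159)]
col 232 [(122, -231), (123, -80), (124, 87), (126, -66), (128, 51), (144, 56), (151, 71), (152, 125), (153, 50), (164, -55), (165, -98)] [(304, -101), (305, -88), (312, 207), (313, 51)]
col 245 [(122, -250), (124, 98), (126, -68), (127, -52), (128, 52), (129, 63), (136, -60), (139, 57)] [(304, -109), (305, -85), (309, 47), (312, 169), (313, 49), (318, -83), (319, -126), (320, -101), (321, -52)]
railcol [(320, [(120, -55), (121, -139), (123, 72), (125, -56), (127, 56)]), (480, [(118, -52), (119, -101), (121, 51)])]
frontedge [(470, [(262, 147), (263, 65)]), (500, [(261, 144), (262, 55)])]
stop 413 [] []
stop 415 [] []
stop 417 [] []
railtopback [435.3 125.8]
railtopin [434.9 129.6]
front [426.9 264.1]
stopb [418.9 148.1]
stopf [408.2 282.4]
Bb [225.8 144.4]
Bf [238.6 310.7]
Ab [182.  144.5]
Af [200.7 310.5]
```

Emit:
apply_moves(targets=[[-0.5,[7,4,0],0],[-0.5,[7,4,0],0],[-0.5,[7,4,20],0],[-0.5,[7,4,45],0],[-0.5,[7,4,72],0],[-0.5,[7,4,98],0],[-0.5,[7,4,115],0],[-0.5,[7,4,122],0]])

```text
time: 8.5
tool_pos: [0.5074, 0.1362, 0.1008]
tcp_rot: [179.9, 0.4, -4.4]
contact_force: [-0.1, -0.7, -4.3]
opening: 0.0355
finger_force: 51.1
```

Emit:
apply_moves(targets=[[-0.5,[0,0,0],0],[-0.5,[0,0,1],0],[-0.5,[0,0,2],0],[-0.5,[0,0,3],0],[-0.5,[0,0,4],0],[-0.5,[0,0,5],0],[-0.5,[0,0,6],0],[-0.5,[0,0,6],0]])

```text
time: 9.17
tool_pos: [0.5096, 0.1378, 0.0982]
tcp_rot: [180.0, 0.0, -4.2]
contact_force: [-0.7, -0.2, -4.1]
opening: 0.0351
finger_force: 51.1
```

Emit:
apply_moves(targets=[[-0.5,[0,0,1],0],[-0.5,[0,0,2],0],[-0.5,[0,0,2],0],[-0.5,[0,0,3],0],[-0.5,[0,0,3],0],[-0.5,[0,0,4],0],[-0.5,[0,0,4],0],[-0.5,[0,0,4],0]])

```text
time: 9.83
tool_pos: [0.5096, 0.1377, 0.0942]
tcp_rot: [180.0, 0.0, -4.3]
contact_force: [0.0, -0.0, -3.7]
opening: 0.0352
finger_force: 51.1
```

Emit:
apply_moves(targets=[[-0.5,[0,0,1],0],[-0.5,[0,0,1],0],[-0.5,[0,0,2],0],[-0.5,[0,0,2],0],[-0.5,[0,0,2],0],[-0.5,[0,0,2],0],[-0.5,[0,0,2],0],[-0.5,[0,0,2],0]])

```text
time: 10.5
tool_pos: [0.51, 0.1379, 0.094]
tcp_rot: [180.0, -0.0, -4.2]
contact_force: [-7.1, -0.9, 10.6]
opening: 0.0347
finger_force: 52.8
```

Emit:
apply_moves(targets=[[-0.5,[0,0,-1],0],[-0.5,[0,0,-1],0],[-0.1,[0,0,-1],0],[0.05,[0,0,-1],0],[0.08,[0,0,-1],0],[0.08,[0,0,-1],0],[0.08,[0,0,-1],0],[0.08,[0,0,-1],0]])

```text
time: 11.17
tool_pos: [0.5097, 0.1377, 0.0932]
tcp_rot: [180.0, -0.0, -4.3]
contact_force: [0.6, -0.1, -0.5]
opening: 0.0463
finger_force: 0.0
```

```bash
python3 - <<'E'
from h import *
q=[.5033,.1056,np.radians(-4.3)]
T=toolT();print(T.round(4).tolist(),read_state()["contact_force"])
i=snapshot("wrist");cv2.imwrite("pics/w7.png",i)
for n in("scene","side"):cv2.imwrite(f"pics/{n}7.png",snapshot(n))
g=i.astype(float).sum(2)
def prof(c,r0,r1):
    p=g[r0:r1,c-1:c+2].mean(1);d=np.diff(p); return [(r0+k,int(d[k])) for k in range(len(d)) if abs(d[k])>50]
for nm,x in(("far",.0575),("near",-.0575)):
  for b,y in(("A",.127),("B",.099),("C",.0345)):
    u=proj("wrist",place(q,(x,y,.121)),T)[0]; c,r=int(u[0]),int(u[1]); print(b,nm,u.round(1), prof(c,max(r-30,0),min(r+30,479)) if 1<c<638 and r<470 else None)
E
```

```text
[[0.9972, -0.0742, 0.0001, 0.5097], [-0.0742, -0.9972, -0.0, 0.1377], [0.0001, 0.0, -1.0, 0.0932], [0.0, 0.0, 0.0, 1.0]] [ 0.56012042 -0.08530062 -0.46441069]
A far [ 22.4 216.8] [(193, -96), (194, -173), (195, -83), (214, 134), (215, 114)]
B far [110.3 216.5] [(186, -56), (216, 79), (217, 60), (229, 76), (230, 124), (231, 68)]
C far [320.2 216.2] [(218, 121), (219, 104)]
A near [ 95.8 487.8] None
B near [163.1 489.3] None
C near [321.3 490.8] None
```

Emit:
apply_moves(targets=[[0.08,[0,0,-5],0],[0.08,[0,0,-15],0],[0.08,[0,0,-30],0],[0.08,[0,0,-50],0],[0.08,[0,0,-75],0],[0.08,[0,0,-95],0],[0.0,[0,0,-110],0],[-0.5,[0,0,-115],0]])

```text
time: 11.98
tool_pos: [0.5115, 0.1379, 0.2125]
tcp_rot: [-180.0, -0.4, -4.2]
contact_force: [-0.2, 0.8, -0.1]
opening: 0.0321
finger_force: 0.0
```

Emit:
apply_moves(targets=[[-1,[0,5,0],-0.1],[-1,[0,20,0],-0.22],[-1,[-1,45,0],-0.34],[-1,[-2,70,0],-0.46],[-1,[-3,95,0],-0.58],[-1,[-4,120,0],-0.7],[-1,[-4,140,0],-0.82],[-1,[-4,149,0],-0.94]])

```text
time: 12.65
tool_pos: [0.4942, -0.0127, 0.2081]
tcp_rot: [180.0, 0.0, 49.8]
contact_force: [0.0, -0.6, 0.2]
opening: 0.0002
finger_force: 0.0
```

Emit:
apply_moves(targets=[[-1,[0,0,0],-0.12],[-1,[0,0,0],-0.24],[-1,[0,0,0],-0.36],[-1,[0,0,0],-0.48],[-1,[0,0,0],-0.6],[-1,[0,0,10],-0.63],[-1,[0,0,30],-0.63],[-1,[0,0,45],-0.63]])

```text
time: 13.32
tool_pos: [0.4944, -0.0105, 0.1625]
tcp_rot: [-180.0, 0.0, 85.7]
contact_force: [-0.7, 0.6, 0.1]
opening: -0.0001
finger_force: 0.0
```

```bash
python3 - <<'E'
from h import *
q=[.5033,.1056,np.radians(-4.3)]
T=toolT();print(T.round(4).tolist(),read_state()["tcp_rot"],read_state()["opening"])
d=T[:2,3]-q[:2];c,s=np.cos(q[2]),np.sin(q[2]);print("rack xy",c*d[0]+s*d[1],-s*d[0]+c*d[1])
i=snapshot("wrist");cv2.imwrite("pics/w8.png",i)
g=i.astype(float).sum(2)
print("pad pred",[proj("wrist",place(q,L),T)[0].round(1).tolist() for L in((-.019,-.094,.064),(.019,-.094,.064),(-.019,-.14,.064),(.019,-.14,.064),(0,-.117,.057))])
u=proj("wrist",place(q,(0,-.117,.057)),T)[0].astype(int)
# pad = very dark region
m=(g<110).astype(np.uint8); m[300:]=0
n,l,st,ce=cv2.connectedComponentsWithStats(m)
for k in range(1,n):
    if st[k,4]>600:print(st[k],ce[k].round(1))
E
```

```text
[[0.0748, 0.9972, -0.0, 0.4944], [0.9972, -0.0748, -0.0, -0.0105], [-0.0, -0.0, -1.0, 0.1625], [0.0, 0.0, 0.0, 1.0]] [-1.79997765e+02  1.16096865e-03  8.57076519e+01] -7.176108359242285e-05
rack xy -0.00014341313526657073 -0.1164529894334406
pad pred [[293.0, 209.6], [352.9, 209.6], [294.9, 276.1], [351.4, 276.0], [323.1, 240.3]]
[ 210    0  189   36 3276] [306.3  14.7]
[ 445    0   41   81 1930] [459.9  39.8]
[ 408   19   19  246 1585] [416.9 138.1]
[ 296  202   58   76 4073] [324.8 239.5]
```

Pad lies centred under the fingertip. Pressing it and sliding the stop up.

Emit:
apply_moves(targets=[[-1,[0,1,25],0],[-1,[0,1,55],0],[-1,[0,1,80],0],[-1,[0,1,96],0],[-1,[0,1,104],0],[-1,[0,1,110],0],[-1,[0,1,115],0],[-1,[0,1,119],0]])

```text
time: 14.03
tool_pos: [0.4962, -0.0109, 0.0451]
tcp_rot: [180.0, 0.0, 85.7]
contact_force: [-3.5, -1.1, 5.6]
opening: -0.0004
finger_force: 2.7
```

Emit:
apply_moves(targets=[[-1,[0,0,0],0],[-1,[2,0,0],0],[-1,[5,0,0],0],[-1,[9,0,0],0],[-1,[13,0,0],0],[-1,[17,0,0],0],[-1,[21,0,0],0],[-1,[25,0,0],0]])

```text
time: 14.7
tool_pos: [0.4979, 0.0145, 0.0453]
tcp_rot: [180.0, 0.0, 85.7]
contact_force: [-4.6, 0.1, 4.2]
opening: -0.0002
finger_force: 2.6
```

Emit:
apply_moves(targets=[[-1,[4,-0.5,0.5],0],[-1,[8,-0.5,0.5],0],[-1,[11,-0.5,0.5],0],[-1,[14,-0.5,0.5],0],[-1,[16,-0.5,0.5],0],[-1,[18,-0.5,0.5],0],[-1,[20,-0.5,0.5],0],[-1,[22,-0.5,0.5],0]])

```text
time: 15.37
tool_pos: [0.4991, 0.0358, 0.0451]
tcp_rot: [180.0, 0.1, 85.7]
contact_force: [-5.5, -2.8, 6.8]
opening: -0.0002
finger_force: 3.6
```

```bash
cat > f.py <<'E'
from h import *
import sys
q=[.5033,.1056,np.radians(-4.3)]
T=toolT();d=T[:2,3]-q[:2];c,s=np.cos(q[2]),np.sin(q[2]);print("rack y",-s*d[0]+c*d[1],read_state()["contact_force"].round(1),T[2,3])
i=snapshot("wrist");cv2.imwrite(sys.argv[1],i);g=i.astype(float).sum(2)
for v in (.03,.036,.042,.048,.054,.06,.066):
    print(v,[proj("wrist",place(q,(x,.081-v,.085)),T)[0].round(1).tolist() for x in(-.03,.03)])
for x in(200,220,240,410,430,450):
    p=g[:220,x-1:x+2].mean(1);dd=np.diff(p);print(x,[(k,int(dd[k])) for k in range(len(dd)) if abs(dd[k])>45])
E
python3 f.py pics/w9.png
```

```text
rack y -0.06995749559799645 [-5.5 -2.8  6.8] 0.04508303401622167
0.03 [[181.0, -61.8], [449.4, -62.0]]
0.036 [[183.6, -31.4], [447.2, -31.6]]
0.042 [[186.2, -2.0], [444.9, -2.2]]
0.048 [[188.7, 26.5], [442.7, 26.3]]
0.054 [[191.3, 54.0], [440.6, 53.8]]
0.06 [[193.7, 80.6], [438.4, 80.4]]
0.066 [[196.1, 106.2], [436.3, 106.0]]
200 [(5, -84), (6, -100), (55, 62), (56, 112), (57, 80), (117, 74)]
220 [(5, -181), (55, 105), (56, 110), (82, 60), (84, -94)]
240 [(4, -92), (5, -110), (54, 50), (55, 138), (56, 72), (85, 101), (86, 65), (155, 61), (156, 87)]
410 [(1, -155), (2, -53), (51, 78), (52, 125), (53, 74), (82, 61), (157, 98), (158, 118)]
430 [(1, -137), (51, 94), (52, 119), (53, 59)]
450 [(0, -58), (1, -102), (46, 50), (51, 46), (52, 90), (53, 57), (67, -52), (68, -64), (69, -95), (70, -73), (71, 52), (72, 87), (74, -108), (80, 74)]
```

```bash
python3 - <<'E'
from h import *
q=[.5033,.1056,np.radians(-4.3)];T=toolT()
for y in(.01,.014,.018,.022,.026,.03):print(y,[round(float(proj("wrist",place(q,(-.03,y,z)),T)[0][1]),1) for z in(.121,.085,.04,.016)])
g=cv2.imread("pics/w9.png")
for x in(220,430):print(x,[g[r,x-1:x+2].mean((0)).round().astype(int).tolist() for r in range(0,120,6)])
m=(g.sum(2)<110).astype(np.uint8);m[320:]=0
n,l,st,ce=cv2.connectedComponentsWithStats(m)
for k in range(1,n):
    if st[k,4]>600:print(st[k],ce[k].round(1))
for v in(.056,.06,.064,.068):
    print(v,[proj("wrist",place(q,(0,-.009-v+o,.051)),T)[0].round(0).tolist() for o in(-.023,.023)])
E
```

```text
0.01 [140.5, 128.4, 121.4, 119.2]
0.014 [115.6, 111.9, 109.9, 109.3]
0.018 [89.8, 95.0, 98.1, 99.2]
0.022 [63.0, 77.8, 86.2, 88.9]
0.026 [35.3, 60.1, 74.1, 78.5]
0.03 [6.5, 42.0, 61.7, 68.0]
220 [[133, 139, 146], [73, 73, 74], [83, 79, 79], [58, 55, 55], [45, 43, 43], [41, 39, 39], [41, 39, 39], [37, 35, 36], [41, 39, 38], [43, 40, 40], [137, 136, 136], [117, 116, 116], [80, 78, 79], [66, 65, 65], [105, 103, 104], [77, 77, 76], [76, 76, 74], [77, 76, 74], [76, 76, 74], [77, 76, 74]]
430 [[132, 138, 146], [84, 81, 80], [69, 66, 65], [50, 47, 47], [44, 42, 42], [40, 38, 38], [42, 39, 39], [40, 38, 38], [39, 36, 36], [134, 132, 133], [134, 132, 133], [100, 98, 99], [67, 66, 66], [65, 63, 64], [69, 68, 68], [76, 75, 76], [81, 80, 81], [85, 83, 84], [91, 90, 90], [107, 106, 105]]
[ 529   46   50  125 1619] [557.7 102.7]
[ 505   51   52  119 3208] [529.1 101.3]
[469  75  26  80 837] [480.4 109.6]
[ 270  269   98   51 4014] [317.8 291.7]
0.056 [[320.0, 367.0], [319.0, 266.0]]
0.06 [[320.0, 375.0], [319.0, 275.0]]
0.064 [[320.0, 383.0], [319.0, 285.0]]
0.068 [[320.0, 391.0], [319.0, 294.0]]
```

Emit:
apply_moves(targets=[[-1,[2,0,0],0],[-1,[4,0,0],0],[-1,[6,0,0],0],[-1,[8,0,0],0],[-1,[9.5,0,0],0],[-1,[11,0,0],0],[-1,[12,0,0],0],[-1,[12,0,0],0]])

```text
time: 16.08
tool_pos: [0.4999, 0.048, 0.045]
tcp_rot: [180.0, 0.1, 85.7]
contact_force: [-4.1, -2.0, 5.9]
opening: 0.0002
finger_force: 3.3
```

```bash
python3 f.py pics/w10.png; python3 - <<'E'
from h import *
g=cv2.imread("pics/w10.png");m=(g.sum(2)<110).astype(np.uint8);m[320:]=0
n,l,st,ce=cv2.connectedComponentsWithStats(m)
for k in range(1,n):
    if st[k,4]>600:print(st[k],ce[k].round(1))
E
```

```text
rack y -0.05770566089303504 [-4.1 -2.   5.9] 0.04496177480933913
0.03 [[187.0, -0.9], [445.7, -1.1]]
0.036 [[189.5, 27.5], [443.5, 27.3]]
0.042 [[192.0, 55.0], [441.3, 54.8]]
0.048 [[194.4, 81.5], [439.2, 81.4]]
0.054 [[196.8, 107.2], [437.1, 107.0]]
0.06 [[199.2, 131.9], [435.0, 131.8]]
0.066 [[201.5, 155.8], [433.0, 155.6]]
200 [(4, -123), (5, -73), (55, 116), (56, 99)]
220 [(3, -63), (4, -128), (54, 69), (55, 121), (56, 66)]
240 [(3, -154), (4, -49), (54, 141), (55, 83), (84, 72), (85, 89), (157, 61), (158, 88)]
410 [(0, -193), (51, 147), (52, 96), (76, 67), (78, -102), (81, 50), (82, 59), (158, 99), (159, 108)]
430 [(0, -77), (50, 62), (51, 124), (52, 83)]
450 [(0, -95), (47, 48), (48, 53), (51, 79), (52, 85), (66, -47), (67, -60), (68, -74), (69, -98), (70, 71), (71, 57), (73, -137), (80, 86)]
[ 526   44   56  155 2072] [557.7 113.4]
[ 502   49   57  146 4135] [528.6 112.5]
[ 270  269   98   51 3962] [317.2 291.7]
```

Emit:
apply_moves(targets=[[-1,[0,0,-5],0],[-1,[0,0,-10],0],[-1,[0,0,-20],0],[-1,[0,0,-40],0],[-1,[0,0,-60],0],[-1,[0,0,-75],0],[-1,[0,0,-83],0],[-1,[0,0,-83],0]])

```text
time: 16.8
tool_pos: [0.5015, 0.048, 0.1296]
tcp_rot: [179.7, 0.0, 85.7]
contact_force: [0.0, -0.4, -0.4]
opening: 0.0001
finger_force: 0.0
```

```bash
python3 f.py pics/w11.png; python3 - <<'E'
from h import *
q=[.5033,.1056,np.radians(-4.3)];T=toolT()
g=cv2.imread("pics/w11.png");m=(g.sum(2)<110).astype(np.uint8);m[310:]=0
n,l,st,ce=cv2.connectedComponentsWithStats(m)
for k in range(1,n):
    if st[k,4]>600:print(st[k],ce[k].round(1))
for v in(.036,.042,.048,.054):
    print(v,[proj("wrist",place(q,(0,-.009-v+o,.064)),T)[0].round(0).tolist() for o in(.023,-.023)])
# calibrate on w1
g=cv2.imread("pics/w1.png");m=(g.sum(2)<110).astype(np.uint8);m[310:]=0
n,l,st,ce=cv2.connectedComponentsWithStats(m);T=np.load("T1.npy")
for k in range(1,n):
    if st[k,4]>600:print("w1",st[k],ce[k].round(1))
print([proj("wrist",place(q,(0,-.021+o,.064)),T)[0].round(0).tolist() for o in(.023,-.023)])
E
```

```text
rack y -0.057548051583538026 [ 0.  -0.4 -0.4] 0.1295693188560821
0.03 [[246.6, 49.2], [384.2, 49.1]]
0.036 [[247.4, 64.0], [383.6, 63.9]]
0.042 [[248.2, 78.6], [383.0, 78.4]]
0.048 [[249.0, 92.8], [382.4, 92.7]]
0.054 [[249.8, 106.8], [381.8, 106.7]]
0.06 [[250.5, 120.6], [381.3, 120.4]]
0.066 [[251.3, 134.0], [380.7, 133.8]]
200 [(37, 120), (46, -66), (47, -62), (64, -94), (65, -47), (77, 61), (78, 91), (80, 51), (81, 156), (82, 101), (96, -64), (144, -73)]
220 [(63, -83), (64, -62), (71, 47), (73, -77), (80, -86), (84, 59), (85, 84), (95, 46), (96, 54), (97, 45), (98, 46), (103, -79), (104, -67)]
240 [(63, -140), (74, -59), (86, 66), (87, 52), (94, 72), (95, 52), (100, 82), (102, -64), (103, -52)]
410 [(60, -139), (73, 55), (77, -61), (80, 46), (91, 57), (92, 61), (95, 46), (99, -71), (100, -76)]
430 [(59, -82), (60, -83), (71, 76)]
450 [(59, -95), (60, -98), (69, 72), (73, 108), (98, -59), (164, 50), (165, 94), (166, 111), (167, 58)]
[ 446    0   48  170 3911] [468.8  86.4]
[ 172   68  281   19 2443] [301.5  77.3]
[ 408   80   22  230 1588] [418.7 193.7]
[ 284  213   67   87 5312] [317.7 256.5]
0.036 [[319.0, 202.0], [320.0, 280.0]]
0.042 [[319.0, 213.0], [320.0, 289.0]]
0.048 [[319.0, 223.0], [320.0, 299.0]]
0.054 [[319.0, 234.0], [320.0, 308.0]]
w1 [ 155   30  334  192 9128] [378.5  87. ]
w1 [ 409   52   22  258 1692] [419.6 175.8]
w1 [ 283  210   66   87 5363] [316.8 252.6]
[[317.0, 222.0], [318.0, 297.0]]
```

The stop is at 0.048 (pad bottom rib at row 300, same offsets as the first view). One more notch to go.

Emit:
apply_moves(targets=[[-1,[0,0,30],0],[-1,[0,0,55],0],[-1,[0,0,66],0],[-1,[0,0,72],0],[-1,[0,0,77],0],[-1,[0,0,81],0],[-1,[0,0,84],0],[-1,[0,0,84],0]])

```text
time: 17.52
tool_pos: [0.4998, 0.0479, 0.0434]
tcp_rot: [-180.0, 0.0, 85.7]
contact_force: [-3.7, -0.7, 5.9]
opening: 0.0001
finger_force: 2.7
```

Emit:
apply_moves(targets=[[-1,[1,0,0],0],[-1,[3,0,0],0],[-1,[5,0,0],0],[-1,[7,0,0],0],[-1,[9,0,0],0],[-1,[11,0,0],0],[-1,[12.5,0,0],0],[-1,[12.5,0,0],0]])

```text
time: 18.18
tool_pos: [0.5015, 0.0596, 0.0446]
tcp_rot: [179.9, 0.1, 85.8]
contact_force: [-4.7, -4.7, 7.6]
opening: -0.0003
finger_force: 4.4
```

Emit:
apply_moves(targets=[[-1,[0,0,-3],0],[-1,[0,0,-6],0],[-1,[0,0,-10],0],[-1,[0,0,-15],0],[-1,[0,0,-35],0],[-1,[0,0,-60],0],[-1,[0,0,-84],0],[-1,[0,0,-84],0]])

```text
time: 18.85
tool_pos: [0.5043, 0.0604, 0.1323]
tcp_rot: [179.4, 0.0, 85.7]
contact_force: [0.6, -0.0, 2.2]
opening: -0.0001
finger_force: 0.0
```

```bash
cat > p.py <<'E'
from h import *
import sys
q=[.5033,.1056,np.radians(-4.3)];T=toolT();print(T[:3,3],read_state()["tcp_rot"])
g=snapshot("wrist");cv2.imwrite(sys.argv[1],g);m=(g.sum(2)<110).astype(np.uint8);m[310:]=0
n,l,st,ce=cv2.connectedComponentsWithStats(m)
for k in range(1,n):
    if st[k,4]>600:print(st[k],ce[k].round(1))
for v in(.030,.036,.042,.048):
    print(v,[proj("wrist",place(q,(0,-.009-v+o,.064)),T)[0].round(1).tolist() for o in(.023,-.023)])
E
python3 p.py pics/w12.png
```

```text
[0.50432776 0.06035685 0.1323001 ] [1.79414733e+02 2.50326372e-02 8.57114842e+01]
[ 440    0   48  187 4106] [461.7  98.9]
[ 169   71  276   18 1975] [294.4  79.3]
[ 404   82   20  228 1463] [413.7 193.4]
[ 281  213   65   86 5162] [313.6 255.4]
0.03 [[313.3, 211.7], [314.1, 286.8]]
0.036 [[313.4, 222.1], [314.2, 295.8]]
0.042 [[313.5, 232.3], [314.3, 304.7]]
0.048 [[313.6, 242.3], [314.4, 313.5]]
```

Emit:
apply_moves(targets=[[-1,[0,0,25],0],[-1,[0,0,50],0],[-1,[0,0,62],0],[-1,[0,0,67],0],[-1,[2,0,67],0],[-1,[4,0,67],0],[-1,[6,0,67],0],[-1,[7,0,67],0]])

```text
time: 19.57
tool_pos: [0.502, 0.068, 0.0608]
tcp_rot: [179.9, -0.0, 85.7]
contact_force: [-0.3, -0.5, 0.6]
opening: 0.0
finger_force: 0.0
```

Emit:
apply_moves(targets=[[-1,[0,0,0],0],[-1,[0.5,0,0],0],[-1,[1,0,0],0],[-1,[1.5,0,0],0],[-1,[1.5,0,0],0],[-1,[2,0,0],0],[-1,[2,0,0],0],[-1,[2,0,0],0]])

```text
time: 20.23
tool_pos: [0.5012, 0.0697, 0.0598]
tcp_rot: [180.0, 0.0, 85.7]
contact_force: [-0.2, 0.5, -0.9]
opening: 0.0
finger_force: 0.0
```

Emit:
apply_moves(targets=[[-1,[0.5,0,0],0],[-1,[1,0,0],0],[-1,[1.5,0,0],0],[-1,[1.5,0,0],0],[-1,[2,0,0],0],[-1,[2,0,0],0],[-1,[2,0,0],0],[-1,[2,0,0],0]])

```text
time: 20.9
tool_pos: [0.5013, 0.0717, 0.0598]
tcp_rot: [-180.0, 0.0, 85.7]
contact_force: [-0.5, -0.1, 0.2]
opening: 0.0
finger_force: 0.0
```

Emit:
apply_moves(targets=[[-1,[0.5,0,0],0],[-1,[1,0,0],0],[-1,[1.5,0,0],0],[-1,[2,0,0],0],[-1,[2.5,0,0],0],[-1,[3,0,0],0],[-1,[3,0,0],0],[-1,[3,0,0],0]])

```text
time: 21.57
tool_pos: [0.5015, 0.0747, 0.0598]
tcp_rot: [-180.0, 0.0, 85.7]
contact_force: [0.6, 0.3, -0.2]
opening: 0.0
finger_force: 0.0
```

Emit:
apply_moves(targets=[[-1,[0,0,0.5],0],[-1,[0,0,1],0],[-1,[0,0,1],0],[-1,[0.5,0,1],0],[-1,[1,0,1],0],[-1,[1.5,0,1],0],[-1,[2,0,1],0],[-1,[2,0,1],0]])

```text
time: 22.23
tool_pos: [0.5019, 0.0764, 0.059]
tcp_rot: [180.0, 0.0, 85.7]
contact_force: [-0.8, -1.8, 2.1]
opening: 0.0003
finger_force: 1.5
```

```bash
python3 - <<'E'
import cv2
from h import *
q=[.5033,.1056,np.radians(-4.3)];T=toolT();print(T[:3,3],read_state()["contact_force"])
w=snapshot("wrist");cv2.imwrite("pics/w13.png",w)
a=w[:, 100:540]
b=cv2.imread("pics/w12.png")[:, 150:470]
cv2.imwrite("pics/v.png",np.hstack([a,b]))
E
```

```text
[0.50189144 0.07644976 0.05897208] [-0.77540982 -1.75641123  2.12676074]
```

View pics/v.png

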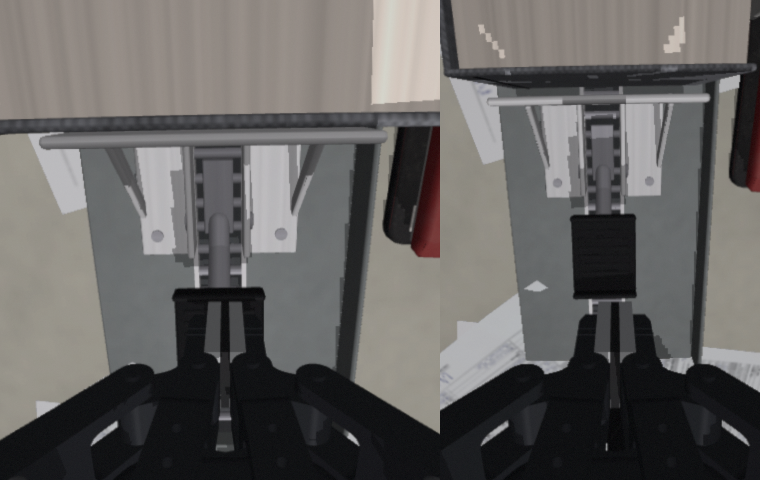

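```bash
python3 - <<'E'
from h import *
q=[.5033,.1056,np.radians(-4.3)];T=toolT()
for v in(.024,.03,.033,.036,.039,.042):print(v,[proj("wrist",place(q,(x,.081-v,.085)),T)[0].round(1).tolist() for x in(-.052,.052)],[proj("wrist",place(q,(0,-.009-v+.023,z)),T)[0].round(1).tolist()[1] for z in(.057,.064)])
print([(y,proj("wrist",place(q,(0,y,.121)),T)[0].round(1).tolist()[1]) for y in(.04,.044,.048,.052)])
g=cv2.imread("pics/w13.png").sum(2,dtype=float)
for x in(180,200,420,440):
    d=np.diff(g[90:160,x-1:x+2].mean(1));print(x,[(90+k,int(d[k])) for k in range(len(d)) if abs(d[k])>35])
E
```

```text
0.024 [[135.0, 102.3], [501.3, 101.9]] [277.4, 284.9]
0.03 [[138.0, 124.2], [498.5, 123.8]] [290.8, 298.8]
0.033 [[139.5, 134.8], [497.1, 134.5]] [297.4, 305.6]
0.036 [[141.0, 145.4], [495.7, 145.0]] [303.9, 312.3]
0.039 [[142.5, 155.7], [494.3, 155.3]] [310.3, 318.9]
0.042 [[143.9, 165.9], [493.0, 165.5]] [316.6, 325.5]
[(0.04, 185.3), (0.044, 166.0), (0.048, 146.0), (0.052, 125.5)]
180 [(116, -94), (117, -94), (131, 92), (135, 44), (147, -35), (148, 62), (151, 54), (158, 54)]
200 [(115, -51), (116, -97), (117, -45), (130, 39), (131, 66), (134, 42), (135, 45), (148, 45)]
420 [(111, -75), (112, -109), (126, 72), (127, 73), (130, 40), (131, 58), (137, -37)]
440 [(111, -103), (112, -92), (126, 87), (127, 44), (130, 55), (131, 54), (137, -44), (144, 47)]
```

The combined view shows the stop against the row, finger at the pad's front rib (219,293 in the left half). The stop may have slid over a rung, so I'll lift and measure from the same height as before.

Emit:
apply_moves(targets=[[-1,[-3,0,0],0],[-1,[-3,0,-10],0],[-1,[-6,0,-30],0],[-1,[-10,0,-50],0],[-1,[-15,0,-68],0],[-1,[-15,0,-68],0],[-1,[-15,0,-68],0],[-1,[-15,0,-68],0]])

```text
time: 22.95
tool_pos: [0.4999, 0.0619, 0.126]
tcp_rot: [-179.9, -0.0, 85.7]
contact_force: [-0.0, -0.5, -0.0]
opening: -0.0001
finger_force: 0.0
```

```bash
python3 p.py pics/w14.png; python3 - <<'E'
from h import *
# image-only: pad and rod vs fixed rungs / rack -y end; slot column profiles
for n in("w1","w11","w12","w14"):
    g=cv2.imread(f"pics/{n}.png").sum(2,dtype=float)
    c0={"w1":317,"w11":318,"w12":314,"w14":316}[n]
    for c in(c0-70,c0+60):
        d=np.diff(g[40:120,c-1:c+2].mean(1));print(n,c,[(40+k,int(d[k])) for k in range(len(d)) if abs(d[k])>50])
E
```

```text
[0.49989202 0.06194102 0.12604638] [-1.79920050e+02 -2.12497561e-02  8.56927931e+01]
[ 451    0   52  190 4130] [474.9 105.2]
[ 178   73  284   17 1819] [303.3  81.9]
[ 414   96   22  214 1535] [425.  197.2]
[ 289  214   67   87 5458] [322.6 256.2]
0.03 [[322.9, 216.9], [323.1, 293.5]]
0.036 [[322.9, 227.5], [323.1, 302.7]]
0.042 [[322.9, 237.9], [323.1, 311.7]]
0.048 [[322.9, 248.1], [323.1, 320.7]]
w1 247 [(64, 51), (87, 73), (88, 55), (96, 64)]
w1 377 [(50, 56), (51, -69), (62, 65), (84, 66), (85, 95), (86, 56), (93, -86), (94, -50), (95, -87), (96, 71)]
w11 248 [(63, -124), (94, 81), (99, 86), (102, -106), (103, -118)]
w11 378 [(60, -98), (61, -57), (70, -61), (83, 56), (91, 72), (92, 94), (93, 51), (100, -91)]
w12 244 [(65, -60), (66, -86), (95, 71), (96, 77), (97, 58), (103, -70), (104, -139)]
w12 374 [(43, 86), (52, -61), (63, -85), (71, -58), (72, -68), (93, 106), (94, 66), (101, -128), (102, -88)]
w14 246 [(68, -108), (89, 61), (90, 140), (91, 68), (99, 60), (100, 86), (101, 83)]
w14 376 [(65, -68), (66, -73), (86, 50), (87, 107), (88, 93), (94, 109), (96, -105), (99, 71), (102, -71)]
```

Emit:
apply_moves(targets=[[-1,[0,0,25],0],[-1,[0,0,48],0],[-1,[5,0,60],0],[-1,[9,0,66],0],[-1,[12,0,68],0],[-1,[14,0,68.5],0],[-1,[15,0,68.5],0],[-1,[15,0,68.5],0]])

```text
time: 23.67
tool_pos: [0.5025, 0.0766, 0.0593]
tcp_rot: [179.9, 0.0, 85.7]
contact_force: [-0.7, -0.9, 0.7]
opening: -0.0004
finger_force: 0.8
```

Emit:
apply_moves(targets=[[-1,[0.5,0,0],0],[-1,[1,0,0],0],[-1,[1,0,0],0],[-1,[1.5,0,0],0],[-1,[1.5,0,0],0],[-1,[2,0,0],0],[-1,[2,0,0],0],[-1,[2,0,0],0]])

```text
time: 24.33
tool_pos: [0.5026, 0.0772, 0.0593]
tcp_rot: [179.9, 0.1, 85.7]
contact_force: [-2.0, -8.0, 2.9]
opening: 0.0001
finger_force: 3.9
```

Emit:
apply_moves(targets=[[-1,[-3,0,0],0],[-1,[-7,0,0],0],[-1,[-11,0,0],0],[-1,[-14,0,0],0],[-1,[-16,0,0],0],[-1,[-18,0,0],0],[-1,[-19,0,0],0],[-1,[-19,0,0],0]])

```text
time: 25.0
tool_pos: [0.5005, 0.0595, 0.0584]
tcp_rot: [180.0, 0.0, 85.7]
contact_force: [0.2, -0.6, 0.8]
opening: -0.0002
finger_force: 0.3
```

Emit:
apply_moves(targets=[[-1,[-0.5,0,0],0],[-1,[-1,0,0],0],[-1,[-1.5,0,0],0],[-1,[-2,0,0],0],[-1,[-2.5,0,0],0],[-1,[-3,0,0],0],[-1,[-3,0,0],0],[-1,[-3,0,0],0]])

```text
time: 25.67
tool_pos: [0.5003, 0.0567, 0.0584]
tcp_rot: [180.0, 0.0, 85.7]
contact_force: [-0.1, 1.1, 1.2]
opening: 0.0005
finger_force: 0.7
```

Emit:
apply_moves(targets=[[-1,[-0.5,0,0],0],[-1,[-1,0,0],0],[-1,[-1.5,0,0],0],[-1,[-1.5,0,0],0],[-1,[-2,0,0],0],[-1,[-2,0,0],0],[-1,[-2,0,0],0],[-1,[-2,0,0],0]])

```text
time: 26.33
tool_pos: [0.5001, 0.0547, 0.0583]
tcp_rot: [180.0, 0.0, 85.7]
contact_force: [0.3, 0.7, 1.5]
opening: -0.0
finger_force: 0.7
```

Emit:
apply_moves(targets=[[-1,[-0.5,0,0],0],[-1,[-1,0,0],0],[-1,[-1.5,0,0],0],[-1,[-2,0,0],0],[-1,[-2.5,0,0],0],[-1,[-3,0,0],0],[-1,[-3.5,0,0],0],[-1,[-3.5,0,0],0]])

```text
time: 27.0
tool_pos: [0.4998, 0.0511, 0.0583]
tcp_rot: [180.0, 0.0, 85.7]
contact_force: [0.5, 1.1, 1.6]
opening: 0.0
finger_force: 0.7
```

```bash
python3 - <<'E'
from h import *
q=[.5033,.1056,np.radians(-4.3)];T=toolT();print(T[:3,3])
g8=snapshot("wrist");cv2.imwrite("pics/w15.png",g8);g=g8.sum(2,dtype=float)
for v in(.03,.036,.042):print(v,[proj("wrist",place(q,(x,.081-v,.085)),T)[0].round(1).tolist() for x in(-.052,.052)],[proj("wrist",place(q,(0,-.009-v+.023,z)),T)[0].round(1).tolist()[1] for z in(.057,.064)])
print([(y,proj("wrist",place(q,(0,y,.121)),T)[0].round(1).tolist()[1]) for y in(.044,.048,.052,.056)])
for x in(180,200,420,440):
    d=np.diff(g[0:120,x-1:x+2].mean(1));print(x,[(k,int(d[k])) for k in range(len(d)) if abs(d[k])>35])
m=(g<110).astype(np.uint8);m[320:]=0
n,l,st,ce=cv2.connectedComponentsWithStats(m)
for k in range(1,n):
    if st[k,4]>600:print(st[k],ce[k].round(1))
E
```

```text
[0.49980139 0.05113338 0.05831943]
0.03 [[124.2, 26.4], [512.2, 25.9]] [232.2, 237.9]
0.036 [[127.5, 50.7], [509.2, 50.1]] [246.8, 253.1]
0.042 [[130.7, 74.2], [506.3, 73.7]] [261.0, 267.9]
[(0.044, 27.7), (0.048, 3.4), (0.052, -21.6), (0.056, -47.4)]
180 [(44, 38), (53, 95), (54, 105), (55, 48), (78, 45), (79, 62)]
200 [(50, -47), (52, 95), (53, 137), (54, 89), (73, 116), (74, 49), (77, -55), (78, -56)]
420 [(48, 92), (49, 127), (50, 58), (63, -35)]
440 [(13, 40), (14, 45), (23, -35), (26, -56), (27, -55), (48, 115), (49, 116), (50, 43), (65, -35), (74, 35), (75, 128)]
[ 75   0 131  53 667] [141.2  26. ]
[ 513    7   56  191 2411] [544.8  92.3]
[ 491   17   57  178 4835] [518.3  97.2]
[ 271  240   96   80 6638] [319.5 277.3]
```

Emit:
apply_moves(targets=[[-1,[0,0,-15],0],[-1,[3,0,-40],0],[-1,[8,0,-60],0],[-1,[8,0,-70],0],[-1,[8,0,-70],0],[-1,[8,0,-70],0],[-1,[8,0,-70],0],[-1,[8,0,-70],0]])

```text
time: 27.72
tool_pos: [0.4992, 0.0591, 0.1266]
tcp_rot: [-179.8, -0.0, 85.7]
contact_force: [-0.1, 0.4, 0.3]
opening: -0.0002
finger_force: 0.0
```

```bash
python3 p.py pics/w16.png; cat > c.py <<'E'
from h import *
import sys
def prof(n,c):
    g=cv2.imread(f"pics/{n}.png").sum(2,dtype=float);d=np.diff(g[85:215,c-1:c+2].mean(1));return [(85+k,int(d[k])) for k in range(len(d)) if abs(d[k])>40]
for n,c in(("w1",317),(sys.argv[1],int(sys.argv[2]))):
    for o in(-16,-14,14,16): print(n,o,prof(n,c+o))
    g=cv2.imread(f"pics/{n}.png");m=(g.sum(2)<110).astype(np.uint8);m[310:]=0
E
python3 c.py w16 319
```

```text
[0.49920906 0.05910719 0.12660731] [-1.79822302e+02 -3.11366354e-04  8.56884439e+01]
[ 452    0   52  186 4241] [476.3 100.4]
[ 176   65  281   20 2577] [306.7  74.9]
[ 415   97   22  213 1574] [425.8 198.7]
[ 290  213   67   97 5524] [323.8 257.1]
0.03 [[323.9, 211.5], [324.0, 288.5]]
0.036 [[323.9, 222.1], [324.1, 297.8]]
0.042 [[324.0, 232.6], [324.1, 306.9]]
0.048 [[324.0, 242.9], [324.1, 315.9]]
w1 -16 [(85, 66), (86, 127), (87, 50), (94, -46), (97, 72), (98, -104), (99, -42), (108, 107), (109, 44), (110, 58), (111, 56), (114, -108), (115, -43), (116, -135), (127, 52), (128, 78), (134, -42), (135, -49), (147, 67), (148, 54), (154, -50), (155, -42), (166, 57), (167, 42), (172, -48), (173, -43), (202, 52), (203, 41), (208, -60), (209, -140), (210, -168), (211, -60)]
w1 -14 [(85, 68), (86, 131), (87, 49), (94, -47), (97, 73), (98, -104), (99, -45), (108, 110), (110, 45), (111, 43), (114, -135), (115, -62), (116, -60), (119, 44), (128, 46), (147, 57), (148, 40), (154, -44), (165, 45), (166, 65), (172, -46), (173, -52), (184, 44), (190, -46), (191, -55), (202, 40), (204, 54), (205, 4
[... 804 characters left out ...]
76), (108, 66), (109, 58), (110, 53), (114, -67), (115, -91), (116, -80), (121, 40), (122, 65), (134, -47), (178, -46), (179, -45), (183, 42), (184, 63), (190, -49), (191, -50), (202, 41), (203, 41), (204, 52), (205, 41), (208, -98), (209, -123), (210, -52), (213, -46)]
w16 16 [(86, 71), (87, 58), (90, 60), (94, -41), (98, -40), (99, 61), (100, -47), (101, -94), (107, 78), (108, 64), (109, 45), (110, 47), (115, -102), (116, -108), (127, 64), (128, 50), (134, -45), (135, -46), (146, 57), (147, 65), (153, -44), (154, -47), (165, 55), (166, 52), (172, -46), (173, -41), (183, 47), (184, 65), (190, -55), (191, -50), (202, 41), (203, 42), (204, 55), (205, 42), (208, -104), (209, -128), (210, -60)]
```

```bash
python3 - <<'E'
from h import *
def prof(n,c,a,b,t):
    g=cv2.imread(f"pics/{n}.png").sum(2,dtype=float);d=np.diff(g[a:b,c-1:c+2].mean(1));return [(a+k,int(d[k])) for k in range(len(d)) if abs(d[k])>t]
for n,c in(("w1",317),("w11",318),("w12",314),("w14",322),("w16",324)):
    print(n,"slot",prof(n,c+14,120,215,40)); print("  rod",prof(n,c-45,60,125,40)); print("  pad",prof(n,c-24,190,225,30)[:4],prof(n,c-24,280,325,30), prof(n,c+24,190,225,30)[:4])
    m=(cv2.imread(f"pics/{n}.png").sum(2)<110); print("  padw",[(r,int(np.flatnonzero(m[r,c-50:c+50])[0]),int(np.flatnonzero(m[r,c-50:c+50])[-1])) for r in(220,250,285)])
E
```

```text
w1 slot [(127, 62), (128, 63), (134, -48), (135, -43), (146, 54), (147, 68), (153, -48), (154, -50), (165, 68), (166, 58), (172, -58), (173, -42), (183, 50), (184, 56), (190, -60), (191, -48), (201, 48), (202, 48), (203, 51), (204, 55), (208, -135), (209, -180), (210, -68)]
  rod [(64, 62), (86, 55), (87, 75), (96, 101), (98, 66), (99, 79)]
  pad [(191, -36), (192, -50), (202, 53), (203, 35)] [(295, 51), (296, 147), (297, 61), (314, -45), (315, -72), (316, -76), (317, -44)] [(191, -48), (192, -33), (208, -64), (209, -117)]
  padw [(220, 18, 81), (250, 18, 81), (285, 20, 81)]
w11 slot [(128, 46), (129, 72), (136, -47), (147, 46), (148, 59), (154, -42), (155, -48), (166, 63), (167, 55), (173, -51), (184, 66), (185, 57), (191, -54), (192, -45), (202, 58), (203, 51), (204, 53), (205, 53), (206, 40), (208, -66), (209, -126), (210, -91)]
  rod [(62, -98), (63, -62), (85, 62), (93, 63), (94, 67), (98, -41), (102, 68), (103, 54), (104, 114)]
  pad [(195, -39), (196, -45), (206, 53), (207, 37)] [(299, 96), (300, 81), (313, -42), (314, -66), (315, -72), (316, -40)] [(190, 37), (195, -83), (196
[... 1161 characters left out ...]
(314, -97)] [(193, -42), (194, -75), (195, -36), (198, 33)]
  padw [(220, 17, 82), (250, 19, 82), (285, 20, 82)]
w16 slot [(127, 63), (128, 43), (134, -45), (135, -41), (146, 54), (147, 65), (153, -45), (154, -48), (165, 63), (166, 55), (172, -54), (173, -40), (183, 69), (184, 53), (190, -54), (191, -49), (202, 42), (203, 45), (204, 55), (205, 41), (208, -111), (209, -128), (210, -43), (213, -48)]
  rod [(83, 54), (91, 84), (99, -43), (100, 55), (101, 147), (102, 83)]
  pad [(195, -64), (196, -38), (206, 51), (207, 39)] [(299, 32), (300, 135), (301, 56), (312, -44), (313, -103), (314, -88)] [(194, -54), (195, -35), (212, -85), (213, -135)]
  padw [(220, 16, 81), (250, 18, 81), (285, 19, 81)]
```

Comparing the stop with the rungs in the first view (tooth down) shows it is now about 2 mm towards -y of the notch. I'll press again, shift 2 mm and release.

Emit:
apply_moves(targets=[[-1,[0,0,35],0],[-1,[0,0,60],0],[-1,[0,0,70],0],[-1,[0,0,76],0],[-1,[0,0,81],0],[-1,[0,0,83],0],[-1,[0,0,83],0],[-1,[0.5,0,83],0]])

```text
time: 28.43
tool_pos: [0.5009, 0.0592, 0.0466]
tcp_rot: [180.0, 0.1, 85.7]
contact_force: [-4.4, -2.5, 5.6]
opening: -0.0001
finger_force: 3.2
```

Emit:
apply_moves(targets=[[-1,[0.5,0,0],0],[-1,[1,0,0],0],[-1,[1.5,0,0],0],[-1,[1.5,0,0],0],[-1,[1.5,0,-4],0],[-1,[1.5,0,-8],0],[-1,[1.5,0,-12],0],[-1,[1.5,0,-16],0]])

```text
time: 29.1
tool_pos: [0.5011, 0.0613, 0.0622]
tcp_rot: [179.9, -0.0, 85.7]
contact_force: [-0.1, 0.0, 0.3]
opening: 0.0001
finger_force: 0.0
```

Emit:
apply_moves(targets=[[-1,[0,0,-10],0],[-1,[0,0,-30],0],[-1,[-1,0,-50],0],[-1,[-2,0,-67],0],[-1,[-2,0,-67],0],[-1,[-2,0,-67],0],[-1,[-2,0,-67],0],[-1,[-2,0,-67],0]])

```text
time: 29.77
tool_pos: [0.4994, 0.0594, 0.127]
tcp_rot: [-179.9, -0.0, 85.7]
contact_force: [-0.2, 0.2, 0.1]
opening: -0.0001
finger_force: 0.0
```

```bash
cat > c.py <<'E'
from h import *
import sys
cv2.imwrite(f"pics/{sys.argv[1]}.png",snapshot("wrist"));print(read_state()["tool_pos"],read_state()["tcp_rot"])
def ed(n,c,a,b,sgn):  # strongest edge, subpixel
    g=cv2.GaussianBlur(cv2.imread(f"pics/{n}.png"),(1,5),0).sum(2,dtype=float);d=np.diff(g[a:b,c-2:c+3].mean(1))*sgn;k=int(d.argmax());
    if 0<k<len(d)-1:k=k+.5*(d[k-1]-d[k+1])/(d[k-1]-2*d[k]+d[k+1])
    return round(a+k,1)
for n in("w1","w14","w16",sys.argv[1]):
    m=(cv2.imread(f"pics/{n}.png").sum(2)<110).astype(np.uint8);m[305:]=0
    N,l,st,ce=cv2.connectedComponentsWithStats(m);k=[j for j in range(1,N) if 4500<st[j,4]<6500 and 50<st[j,2]<80][0];c=int(ce[k][0])
    r=ed(n,c+14,160,178,1); print(n,c,"rung",r,"rod",ed(n,c-45,78,97,1)-r,"padf",ed(n,c-24,188,199,-1)-r,"padr",ed(n,c-24,290,307,1)-r)
E
python3 c.py w17
```

```text
[0.49941632 0.05936857 0.12702738] [-1.79854883e+02 -9.54535896e-03  8.57039678e+01]
w1 316 rung 165.6 rod -78.69999999999999 padf 26.400000000000006 padr 130.50000000000003
w14 322 rung 170.2 rod -81.1 padf 24.30000000000001 padr 129.8
w16 323 rung 165.6 rod -74.5 padf 29.5 padr 134.50000000000003
w17 323 rung 165.6 rod -73.89999999999999 padf 29.80000000000001 padr 134.50000000000003
```

Emit:
apply_moves(targets=[[-1,[0,0,30],0],[-1,[0,0,55],0],[-1,[0,0,66],0],[-1,[0,0,70],0],[-1,[0,0,71.5],0],[-1,[0,0,71.5],0],[-1,[0,0,71.5],0],[-1,[0,0,71.5],0]])

```text
time: 30.48
tool_pos: [0.5014, 0.0592, 0.0581]
tcp_rot: [179.9, -0.0, 85.7]
contact_force: [-1.0, 0.1, 1.7]
opening: -0.0002
finger_force: 0.8
```

The fingertip met the pad at z≈0.058, full height, so the tooth is fully down in the 0.036 notch and the earlier push and pull were only its play. Retracting clear, then a check for disturbed objects.

Emit:
apply_moves(targets=[[-1,[0,0,-5],0],[-1,[0,0,-20],0],[-1,[0,0,-45],0],[-1,[0,0,-75],0],[-1,[0,0,-110],0],[-1,[0,0,-140],0],[-1,[0,0,-160],0],[-1,[0,0,-165],0]])

```text
time: 31.15
tool_pos: [0.5031, 0.0589, 0.2274]
tcp_rot: [179.4, 0.0, 85.7]
contact_force: [1.3, 1.1, 0.3]
opening: -0.0003
finger_force: 0.0
```

Emit:
apply_moves(targets=[[-1,[-20,10,0],0],[-1,[-45,30,0],0],[-1,[-70,50,0],0],[-1,[-80,60,0],0],[-1,[-80,60,0],0],[-1,[-80,60,0],0],[-1,[-80,60,0],0],[-1,[-80,60,0],0]])

```text
time: 31.82
tool_pos: [0.5535, -0.0241, 0.2214]
tcp_rot: [-180.0, -0.0, 85.8]
contact_force: [-0.0, 0.2, 0.1]
opening: -0.0001
finger_force: 0.0
```

```bash
python3 - <<'E'
from h import *
q=[.5033,.1056,np.radians(-4.3)]
print(read_state()["tool_pos"])
for n,A in(("scene",dict(charger=(341,247),stamp=(384,252),mug=(427,295),pen=(366,330),stapler=(287,187),purple=(200,170))),("side",dict(charger=(338,260),stamp=(373,280),mug=(381,328),pen=(317,337),stapler=(328,200),purple=(262,163)))):
    a=cv2.imread(f"pics/{n}0.png");b=snapshot(n);cv2.imwrite(f"pics/{n}F.png",b)
    for k,(x,y) in A.items():
        t=a[y-12:y+12,x-12:x+12];r=cv2.matchTemplate(b[y-24:y+24,x-24:x+24],t,cv2.TM_CCOEFF_NORMED);_,v,_,p=cv2.minMaxLoc(r);print(n,k,round(v,2),p[0]-12,p[1]-12)
    # row book tops: bright page blobs, predicted centres at top
    for nm,y in(("A",.127),("B",.099),("C",.068)):
        u=proj(n,place(q,[(x,y,.119) for x in(-.045,-.02,0,.02,.045)])).round().astype(int);print(n,nm,u[[0,-1]].tolist(),[int(b[v,w].mean()) for w,v in u])
    u=proj(n,place(q,[(-.052,.045,.085),(.052,.045,.085)])).round(1).tolist();print("stop",u)
    x,y=int(u[0][0]),int(u[0][1]);print(b[y-4:y+5,x-4:x+8].mean(2).astype(int).tolist())
E
```

```text
[ 0.55353761 -0.02408598  0.22144996]
scene charger 0.99 0 0
scene stamp 0.58 -4 11
scene mug 1.0 0 0
scene pen 1.0 0 0
scene stapler 0.99 0 0
scene purple 1.0 0 0
scene A [[224, 173], [250, 157]] [199, 202, 139, 137, 138]
scene B [[231, 178], [257, 162]] [197, 156, 138, 140, 136]
scene C [[238, 183], [265, 167]] [196, 140, 137, 141, 138]
stop [[243.4, 198.4], [273.4, 179.5]]
[[69, 87, 93, 87, 80, 86, 94, 94, 93, 91, 94, 104], [73, 89, 93, 86, 77, 85, 93, 95, 92, 97, 113, 138], [76, 90, 94, 86, 76, 82, 89, 94, 100, 122, 150, 169], [78, 88, 94, 84, 73, 79, 96, 112, 133, 156, 173, 174], [79, 87, 93, 86, 82, 95, 122, 148, 168, 175, 171, 162], [78, 79, 90, 91, 102, 133, 159, 173, 172, 167, 160, 157], [81, 77, 85, 88, 115, 158, 175, 169, 163, 159, 158, 159], [85, 76, 80, 77, 106, 152, 166, 161, 159, 158, 158, 161], [84, 77, 77, 70, 98, 140, 160, 161, 160, 157, 160, 168]]
side charger 0.97 0 0
side stamp 0.92 0 0
side mug 1.0 0 0
side pen 0.95 0 0
side stapler 1.0 0 0
side purple 0.98 0 0
side A [[272, 167], [301, 161]] [169, 175, 118, 117, 118]
side B [[274, 172], [304, 166]] [169, 114, 117, 118, 106]
side C [[277, 178], [307, 172]] [168, 120, 117, 119, 119]
stop [[277.8, 193.1], [312.3, 185.8]]
[[94, 83, 83, 90, 94, 79, 81, 93, 88, 88, 94, 95], [92, 82, 87, 93, 94, 76, 82, 94, 91, 91, 91, 92], [82, 77, 89, 95, 92, 79, 84, 93, 96, 94, 95, 93], [85, 75, 89, 96, 93, 76, 86, 96, 93, 99, 94, 95], [91, 76, 88, 95, 95, 83, 87, 98, 100, 104, 94, 107], [83, 86, 91, 96, 100, 87, 98, 122, 165, 187, 180, 160], [75, 83, 99, 98, 159, 189, 176, 152, 138, 140, 142, 143], [72, 76, 93, 86, 119, 142, 145, 144, 143, 147, 146, 145], [69, 77, 104, 97, 117, 145, 147, 144, 143, 147, 147, 148]]
```

```bash
python3 - <<'E'
from h import *
q=[.5033,.1056,np.radians(-4.3)]
for n,(x,y) in(("scene",(238,197)),("side",(276,191))):
    a=cv2.imread(f"pics/{n}0.png");b=cv2.imread(f"pics/{n}F.png")
    for L in((-.052,.085),(-.05,.06)):
        p=proj(n,place(q,(L[0],.069,L[1])))[0];x,y=p.round().astype(int)
        t=a[y-3:y+10,x-2:x+14];r=cv2.matchTemplate(b[y-13:y+25,x-12:x+34],t,cv2.TM_CCOEFF_NORMED);_,v,_,m=cv2.minMaxLoc(r)
        print(n,round(v,2),"shift",m[0]-10,m[1]-10,"pred",[(w,(proj(n,place(q,(L[0],.081-w,L[1])))[0]-p).round(1).tolist()) for w in(.036,.048)])
E
```

```text
scene 0.96 shift 6 5 pred [(0.036, [5.9, 4.4]), (0.048, [8.9, 6.6])]
scene 0.96 shift 6 4 pred [(0.036, [5.8, 4.4]), (0.048, [8.7, 6.6])]
side 0.94 shift 3 5 pred [(0.036, [2.2, 4.8]), (0.048, [3.4, 7.2])]
side 0.79 shift 3 6 pred [(0.036, [2.2, 4.8]), (0.048, [3.4, 7.2])]
```

The stop's shift in both fixed cameras matches 0.036, all three books stand, and the other objects haven't moved. Handing in.

```bash
python3 -c "
from rig import *
print(sign_off())"
```

```text
the job is handed in; nothing more can be done
None
```

I filed the handbook upright in the rack with the other two and brought the stop up to the 0.036 notch, the closest one three books allow. By fingertip and camera checks the tooth is fully down and the other things on the desk haven't moved; the job was handed in at about 32 s, with no verdict returned.

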